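# Invert a rinsed glass tumbler onto a drying post

## Robot

A 6-joint arm with a two-finger parallel gripper is mounted at the origin on the work surface. World frame = base frame: x ahead of the robot, y to its left, z up, the work surface at z = 0. Lengths are in m, angles in degrees, forces in N, time in s.
With the tool pointing down it reaches from about 0.25 to 0.8 m from the base axis. Payload 8.5 kg.
Tool frame: the origin (TCP) lies at the very end of the fingers, on their centre line; the grasp point (between the pads) lies 19 mm behind it; z points along the fingers, y is the line along which they close (so a half turn about z gives the same grasp; the last joint's range is limited). The gripper opens to 85 mm and grips with 20 to 120 N. Pads are 22 mm wide; open, the fingers measure 114 mm over their backs; the gripper's body (76 mm by 85 mm) begins 54 mm behind the grasp point. The pads swing forward as they close: fully open they stand 13 mm farther back than shut.
Start: joints at [-66.635, 13.648, -0.773, 75.585, 0, 90], TCP at [0.208, -0.482, 0.231] pointing down, gripper open.
Joint ranges: [-152.45, 152.45], [-59.26, 108.67], [-65.41, 83.53], [-104.44, 129.93], [-82.83, 76.93], [-180, 180]. Speed limits (degrees/s): [127.2, 127.2, 159.86, 180, 180, 180].

## Interface

Orientations are given as [roll, pitch, yaw] about the fixed x, y, z axes, in that order (R = Rz(yaw) Ry(pitch) Rx(roll)).
In Python, from bench import get_obs, snapshot, finish_job gives the robot as it stands. The module is installed in compiled form; this text tells all that it offers.
- The arm moves only by the tool carry_out, never from a script. Its argument "plan" is a list of rows, each a list of 6 numbers: the shift along the tool's x, y, z in cm, then the turn, a rotation vector about the tool's x, y, z in rad. A call has 1 to 8 rows; each row shifts and turns the commanded pose from where the row before left it, along the tool's axes as they then stand; what a row does not reach is not made up. A row lasts 1/8 s, in which the tool goes at most 62.5 mm and 10.7 degrees, less where a joint would pass 70% of its speed; a pose out of reach is approached as far as the arm can. A call is refused whole if a number of a shift passes 6.25 or a number of a turn 0.188, either way. A call with a gripper value outside its range is refused whole. "gripper" is the finger opening in cm, from 0 to 8.54, set as the call begins (left out, the last holds). The fingers move at their own pace and stop on an object; the grip force is fixed at half the most. Time passes only in rows, so rows that do not move let the fingers close. It gives the time, the measured TCP pose, the force, the opening and the grip force at its end, in the units of the state.
- get_obs(): the state, without advancing time (a new reading comes with each control period).
- snapshot(name): name is "side" or "top" or "wrist"; returns a dict with "img" (400x640x3 uint8, red, green, blue), "K" (3x3 intrinsics, pixels), "T" (4x4, takes a point from camera to world coordinates). Camera axes: x right, y down, z forward; pixel columns grow to the right and rows downward; lengths in m; the calibration is good to about 2 mm. A picture is of the moment at which its call begins. There is no depth.
- finish_job(): hands the job in; it is judged then, once.
The state is a dict: "clock": time; "joints": joint angles; "dq": joint speeds; "joint_torque": joint torques, N m; "position": TCP position; "eef_rot": TCP orientation; "force": force on the tool from outside, world axes, zero at the start; "ft_torque": the same for the moment, N m; "gripper_width": opening from 0.0 (shut) to 1.0 (fully open); "gripper_force": force on a finger pad.
Only numpy, scipy, OpenCV 4.12 (cv2) and the standard library are available. Lean on these libraries where they do the work, as an engineer would, in place of code of your own. Each camera call takes 0.05 s, during which the arm holds its last target. There are 200 camera calls.

## Task

The rinsed glass tumbler lies in the sloping draining cradle with its mouth pointing down the slope. Turn it fully upside down and lower it gently over the upright post of the drying rack until the inside of its closed end rests on the post's top, only then let go, so that it stays there upright with its rim clear of the rack's plate. The post is clamped anywhere along the rack's slot, so look or feel for it; do not knock hard against the rack and leave the jar, paddle, bottle and tin where they are.

Things in the scene. Friction and masses are not known exactly. Their poses are not given: they have to be found in the camera images.
- tumbler: Straight amber glass tumbler 110 mm long, 40 mm outer, 33 mm inner diameter, 105 mm deep inside, about 100 g. Origin: centre of the outside of its closed end; +z along its axis to the open mouth. It starts in the cradle, mouth 38 degrees below level, closed end up and free to grip (the V rails start 32 mm from it and stay under the tumbler, within 20 mm of its axis sideways).
- tumbler_mouth (a point): Centre of the tumbler's open rim, 110 mm from its origin along its +z.
- cradle: Fixed sloping aluminium V cradle on a dark 130 x 80 x 8 mm base plate. Origin: underside centre; +x is downhill, where the mouth points. The tumbler's closed end lies at x = -43, z = 120 mm, its rim at x = 43, z = 52 mm against a 14 mm high stop.
- rack: Fixed slotted steel plate, 74 (x) by 130 (y) by 10 mm, with an upright post 24 mm thick, its flat top (18 mm, 3 mm chamfer) 125 mm above the origin. Origin: underside centre; the slot runs along y. The post is clamped at x = 0 and an unknown y from -28 to +28 mm: see or feel for it. With the tumbler seated its rim is 20 mm above the origin, 10 mm clear of the plate.
- jar: Bystander: closed green glass jar, 60 mm diameter, 60 mm high; origin: underside centre.
- paddle: Bystander: graphite paddle lying on the bench, along its x from -110 to +90 mm, 40 mm wide blade at +x, 18 mm high; origin: underside, at the front end of its handle.
- flask: Bystander: white squeeze bottle, 48 mm diameter, 110 mm high; origin: underside centre.
- tin: Bystander: low round tin, 68 mm diameter, 50 mm high; origin: underside centre.
Mind the look-alikes: they are no part of the job. Of the things shaped like the tumbler, the amber one is meant. What is shaped like the cradle but purple is not meant.

How it is judged (in metres and radians):
On the way:
1. the inverted tumbler rests on the post while it is still held (z of tumbler_mouth in the frame of rack between 0.014 and 0.026 m and x of tumbler_mouth in the frame of rack between -0.014 and 0.014 m and y of tumbler_mouth in the frame of rack between -0.045 and 0.045 m and angle between tumbler's own z axis and vertical above 3.00159 rad and contact force between the fingers and tumbler above 0.5 N and contact force between tumbler and rack above 0.3 N), for 0.1 s.
At the end, for the whole second after the job is handed in: Tumbler released, at rest, upside down on the rack's post (axis within 8 degrees of vertical), rim 14 to 26 mm above the rack's underside, within 14 mm of the slot's line and 45 mm of its middle, carried by the rack; it rested there 0.1 s while held before release (z of tumbler_mouth in the frame of rack between 0.014 and 0.026 m and x of tumbler_mouth in the frame of rack between -0.014 and 0.014 m and y of tumbler_mouth in the frame of rack between -0.045 and 0.045 m and angle between tumbler's own z axis and vertical above 3.00159 rad and contact force between the fingers and tumbler below 0.05 N and contact force between tumbler and rack above 0.3 N and linear speed of tumbler below 0.02 m/s and angular speed of tumbler below 0.2 rad/s); the robot touches nothing.
It fails at once if the tumbler strikes or presses on the rack with more than 40 N (contact force between tumbler and rack above 40 N).
It fails at once if the green jar is moved by more than 20 mm (distance of jar from where it was at the start of the episode above 0.02 m).
It fails at once if the graphite paddle is moved by more than 20 mm (distance of paddle from where it was at the start of the episode above 0.02 m).
It fails at once if the white bottle is moved by more than 20 mm (distance of flask from where it was at the start of the episode above 0.02 m).
It fails at once if the tin is moved by more than 20 mm (distance of tin from where it was at the start of the episode above 0.02 m).
It also fails if it takes over 51 s, if anything falls off the work surface, if the arm or the gripper's body presses on something with over 40 N, if the wrist force passes 120 N, or if a joint passes its speed limit or range.

## Working session

There is one attempt and no reset: what is moved stays moved. The work goes in short steps, Python scripts to look and compute and a tool call to move; the robot and the scene stay as the last step left them, time stands still between calls to the robot, and variables do not carry over. Pictures are saved under pics/ and viewed, at most 10 in all, crops included, and the job is handed in when it is done.

Besides the shell and the picture viewer there is one more tool, called by a JSON object that holds its "op" and its "data". carry_out: Moves the arm, as the interface text tells. Its arguments: {"type":"object","properties":{"plan":{"type":"array","items":{"type":"array","items":{"type":"number"}}},"gripper":{"type":"number"}},"required":["plan"]}

```bash
mkdir -p pics; python3 - <<'E'
from bench import *
import cv2,numpy as np
o=get_obs();print(o)
for n in("side","top"):
    s=snapshot(n);cv2.imwrite(f"pics/{n}0.png",s["img"][:,:,::-1]);np.savez(f"{n}0.npz",**s);print(n,s["K"].round(1).tolist(),s["T"].round(4).tolist())
E
```

```text
{'clock': 0.0, 'joints': array([-6.66341644e+01,  1.36815445e+01, -8.15064184e-01,  7.55833656e+01,
        1.33510933e-03,  9.00023320e+01]), 'dq': array([-0.02109465,  0.01007181,  0.08498376, -0.03843797,  0.12704546,
       -0.0896916 ]), 'joint_torque': array([-1.07700471e-03, -5.38777792e+01,  3.46443486e+01,  1.82798429e-02,
       -4.28092744e-05, -1.52965917e-06]), 'position': array([ 0.20806672, -0.48158346,  0.230685  ]), 'eef_rot': array([-1.79920026e+02, -1.33185303e-03,  2.33635018e+01]), 'force': array([-0.34977543, -0.69579651,  0.51408797]), 'ft_torque': array([-0.01139454, -0.03282164,  0.01139738]), 'gripper_force': 0.0, 'gripper_width': 1.000383073720756}
side [[367.4, 0.0, 320.7], [0.0, 367.4, 197.0], [0.0, 0.0, 1.0]] [[0.9702, -0.1503, 0.1899, 0.4133], [-0.2421, -0.5835, 0.7751, -0.6407], [-0.0057, -0.798, -0.6026, 0.6208], [0.0, 0.0, 0.0, 1.0]]
top [[476.1, 0.0, 311.0], [0.0, 476.1, 201.4], [0.0, 0.0, 1.0]] [[-0.027, -0.9825, 0.1841, 0.3221], [-0.9996, 0.0284, 0.0049, 0.0221], [-0.0101, -0.1839, -0.9829, 1.3604], [0.0, 0.0, 0.0, 1.0]]
```

View pics/side0.png

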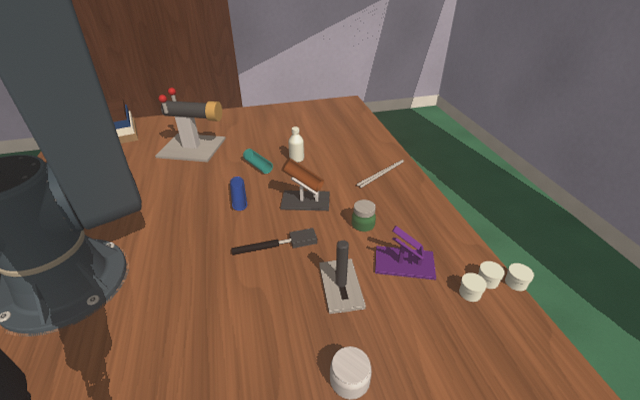

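View pics/top0.png

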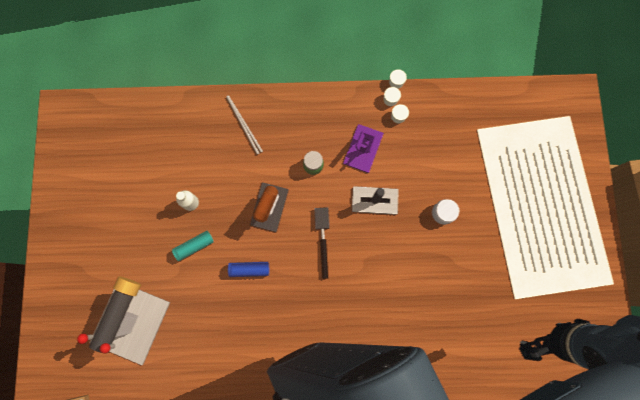

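The side view shows the amber tumbler at about (303,175) over the dark cradle plate (305,200), and the rack at (342,285) with its dark post top at (342,243). In the top view the tumbler is at (267,204), its cradle at (270,207), and the rack at (375,201) with its post near (378,195). Next I'll enlarge both.

```bash
python3 - <<'E'
import cv2,numpy as np
T=cv2.imread("pics/top0.png");S=cv2.imread("pics/side0.png")
a=cv2.resize(T[170:240,240:410],None,fx=4.5,fy=4.5,interpolation=cv2.INTER_CUBIC)
b=cv2.resize(S[155:215,270:340],None,fx=4.5,fy=4.5,interpolation=cv2.INTER_CUBIC)
c=cv2.resize(S[235:315,310:370],None,fx=3.375,fy=3.375,interpolation=cv2.INTER_CUBIC)
z=np.zeros((600,800,3),np.uint8);z[:a.shape[0],:a.shape[1]]=a;z[320:320+b.shape[0],:b.shape[1]]=b;z[320:320+c.shape[0],330:330+c.shape[1]]=c
cv2.imwrite("pics/crop0.png",z)
E
```

```text
(no output)
```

View pics/crop0.png

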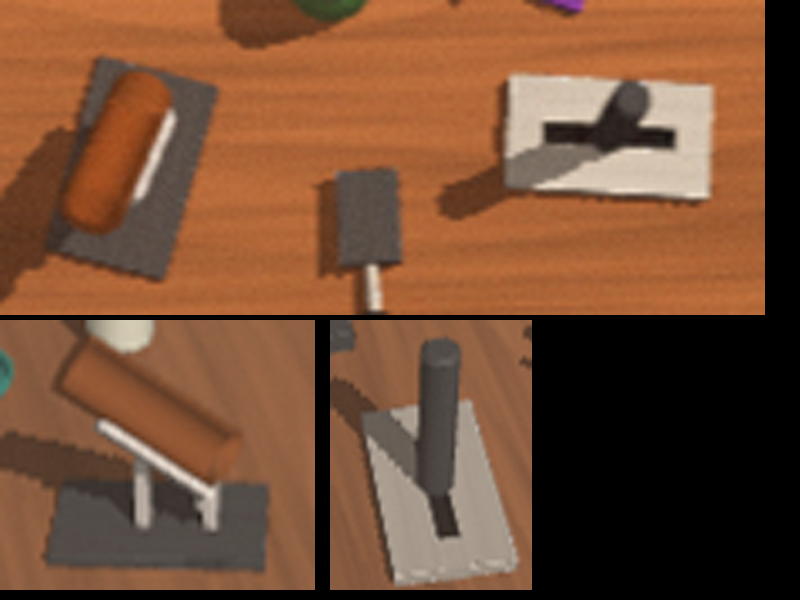

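The crop confirms the layout: the closed end is the uphill end, towards the robot (top ≈(261,215)), and the mouth is away from it at ≈(271,188). The post top is at about (380,191) in the top view and (340,239) in the side view.

```bash
cat >h.py <<'E'
import cv2,numpy as np
def load(n): d=np.load(n);return d["img"],d["K"],d["T"]
def ray(K,T,p):
    d=T[:3,:3]@np.linalg.solve(K,[p[0],p[1],1.]);return T[:3,3],d/np.linalg.norm(d)
def onz(K,T,p,z):
    o,d=ray(K,T,p);return o+d*(z-o[2])/d[2]
def tri(r1,r2):
    A=np.zeros((3,3));b=np.zeros(3)
    for o,d in(r1,r2):
        P=np.eye(3)-np.outer(d,d);A+=P;b+=P@o
    x=np.linalg.solve(A,b);return x,max(np.linalg.norm((np.eye(3)-np.outer(d,d))@(x-o)) for o,d in(r1,r2))
def big(mask,roi):
    m=np.zeros_like(mask);x0,y0,x1,y1=roi;m[y0:y1,x0:x1]=mask[y0:y1,x0:x1]
    c=cv2.findContours(m,cv2.RETR_EXTERNAL,cv2.CHAIN_APPROX_NONE)[0];return max(c,key=cv2.contourArea)
E
python3 - <<'E'
from h import *
for n,rt,rr in(("top0.npz",(250,180,285,228),(345,180,405,220)),("side0.npz",(278,155,330,190),(315,230,372,315))):
    im,K,T=load(n);hsv=cv2.cvtColor(im,cv2.COLOR_RGB2HSV)
    for nm,p in(("tumb",(262,210) if "top" in n else (303,173)),("wood",(300,200) if "top" in n else (280,185)),("post",(380,191) if "top" in n else (342,260)),("plate",(365,205) if "top" in n else (332,297)),("cradle",(277,222) if "top" in n else (290,205))):
        print(n,nm,im[p[1],p[0]],hsv[p[1],p[0]])
E
```

```text
top0.npz tumb [164  78  34] [ 10 202 164]
top0.npz wood [186 106  57] [ 11 177 186]
top0.npz post [85 75 70] [10 45 85]
top0.npz plate [119 105  96] [ 12  49 119]
top0.npz cradle [90 77 72] [ 8 51 90]
side0.npz tumb [139  83  51] [ 11 161 139]
side0.npz wood [86 59 44] [ 11 125  86]
side0.npz post [77 71 66] [14 36 77]
side0.npz plate [166 152 139] [ 14  41 166]
side0.npz cradle [83 75 71] [10 37 83]
```

```bash
python3 - <<'E'
from h import *
out=np.zeros((600,800,3),np.uint8)
R={}
for k,(n,rt,rr,rc) in enumerate((("top0.npz",(250,180,285,228),(345,180,405,220),(245,178,292,236)),("side0.npz",(278,155,330,190),(315,230,372,315),(275,185,335,215)))):
    im,K,T=load(n);hsv=cv2.cvtColor(im,cv2.COLOR_RGB2HSV);S=hsv[...,1].astype(int);V=hsv[...,2]
    gray=((S<95)).astype(np.uint8)
    f=im.astype(float);ratio=f[...,0]/(f[...,2]+1)
    am=((S>=(188 if k==0 else 150))&(V>(110 if k==0 else 85))).astype(np.uint8)
    for nm,m,r,col in(("tumb",am,rt,(0,255,0)),("rack",gray,rr,(255,0,0)),("cradle",gray,rc,(0,0,255))):
        c=big(m,r);rect=cv2.minAreaRect(c);print(n,nm,cv2.contourArea(c),np.round(cv2.boxPoints(rect),1).tolist())
        cv2.drawContours(im,[c],-1,col,1)
    b=im[175:240,240:410] if k==0 else im[150:315,270:375]
    b=cv2.resize(b[:,:,::-1],None,fx=4.6 if k==0 else 1.8,fy=4.6 if k==0 else 1.8,interpolation=cv2.INTER_NEAREST)
    y=0 if k==0 else 302;b=b[:600-y,:800];out[y:y+b.shape[0],:b.shape[1]]=b
cv2.imwrite("pics/mask.png",out)
E
```

```text
top0.npz tumb 346.0 [[252.8000030517578, 216.10000610351562], [267.6000061035156, 184.39999389648438], [278.5, 189.5], [263.70001220703125, 221.1999969482422]]
top0.npz rack 1094.5 [[351.1000061035156, 211.5], [352.6000061035156, 185.89999389648438], [398.3999938964844, 188.60000610351562], [396.8999938964844, 214.1999969482422]]
top0.npz cradle 490.0 [[250.1999969482422, 224.5], [262.29998779296875, 181.8000030517578], [287.79998779296875, 189.10000610351562], [275.6000061035156, 231.8000030517578]]
side0.npz tumb 503.0 [[282.0, 169.0], [289.70001220703125, 157.5], [324.79998779296875, 180.8000030517578], [317.1000061035156, 192.39999389648438]]
side0.npz rack 1985.0 [[314.8999938964844, 245.60000610351562], [351.79998779296875, 238.1999969482422], [365.8999938964844, 308.3999938964844], [329.0, 315.79998779296875]]
side0.npz cradle 915.0 [[279.8999938964844, 209.0], [280.79998779296875, 184.10000610351562], [329.29998779296875, 185.8000030517578], [328.5, 210.60000610351562]]
```

View pics/mask.png

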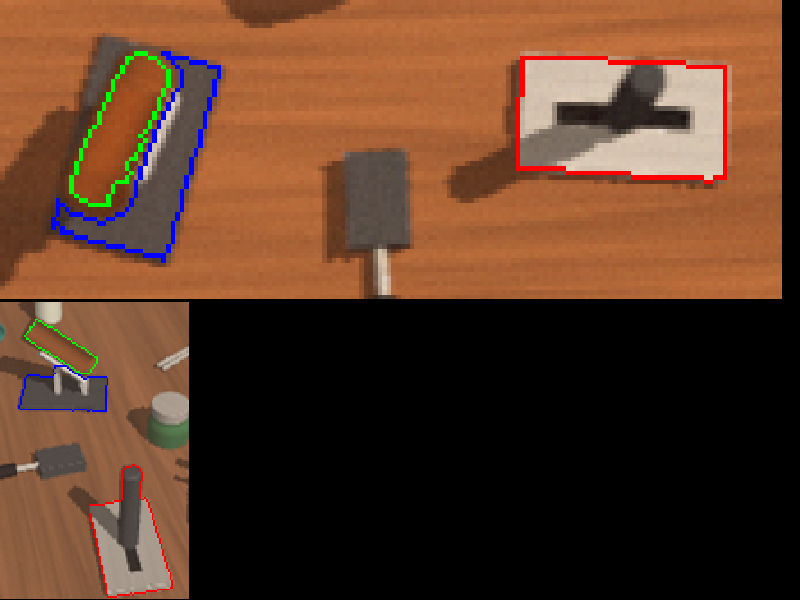

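```bash
python3 - <<'E'
from h import *
_,Kt,Tt=load("top0.npz");_,Ks,Ts=load("side0.npz")
def pl(pts,z):return np.array([onz(Kt,Tt,p,z) for p in pts])
c=pl([[250.2,224.5],[262.3,181.8],[287.8,189.1],[275.6,231.8]],.008)
r=pl([[351.1,211.5],[352.6,185.9],[398.4,188.6],[396.9,214.2]],.010)
for nm,q in(("cradle",c),("rack",r)):
    print(nm,q.mean(0).round(4),"sides",np.linalg.norm(np.diff(q,axis=0),axis=1).round(4),"ang",np.degrees(np.arctan2(*(q[1]-q[0])[1::-1])),np.degrees(np.arctan2(*(q[2]-q[1])[1::-1])))
# rack plate near corners in side view, check
print("rack side corners z.01",[onz(Ks,Ts,p,.01).round(4).tolist() for p in((319,262),(352,254),(365,308),(330,314))])
print("cradle side z.008",[onz(Ks,Ts,p,.008).round(4).tolist() for p in((280,209.3),(283.5,190.5),(329,191.5),(328.5,211))])
x=tri(ray(Kt,Tt,(380.3,191.8)),ray(Ks,Ts,(340.3,239.8)));print("post top",x)
print("post at z.125 top/side",onz(Kt,Tt,(380.3,191.8),.125),onz(Ks,Ts,(340.3,239.8),.125))
for s,t in(((285.8,163.2),(259,219)),((321,186.6),(270.7,187.0))):print("tumb ends",tri(ray(Ks,Ts,s),ray(Kt,Tt,t)))
a=np.radians(np.degrees(np.arctan2(*(c[1]-c[0])[1::-1])));d=np.array([np.cos(a),np.sin(a)])
for e,z in((-.043,.120),(.043,.052)):
    p=np.r_[c.mean(0)[:2]+e*d,z]
    def pj(K,T):
        q=np.linalg.inv(T)@np.r_[p,1];q=K@q[:3];return (q[:2]/q[2]).round(1)
    print("exp end",p.round(4),"side",pj(Ks,Ts),"top",pj(Kt,Tt))
E
```

```text
cradle [0.5637 0.1503 0.008 ] sides [0.1296 0.0777 0.1292] ang -16.017005706622918 -107.9263622811767
rack [ 0.574  -0.1551  0.01  ] sides [0.0754 0.1326 0.0753] ang -5.739603473903671 -95.13529783201763
rack side corners z.01 [[0.5436, -0.0878, 0.01], [0.6227, -0.0826, 0.01], [0.6024, -0.2285, 0.01], [0.532, -0.2249, 0.01]]
cradle side z.008 [[0.4886, 0.1222, 0.008], [0.5115, 0.2038, 0.008], [0.6353, 0.167, 0.008], [0.6114, 0.0833, 0.008]]
post top (array([ 0.57125663, -0.15444588,  0.13368056]), np.float64(0.0010696359709609549))
post at z.125 top/side [ 0.57411381 -0.1558361   0.125     ] [ 0.5729391  -0.14590316  0.125     ]
tumb ends (array([0.51516029, 0.16639929, 0.11962587]), np.float64(0.0037491486783086097))
tumb ends (array([0.60913366, 0.14133074, 0.04836119]), np.float64(0.0033605080440322703))
exp end [0.5224 0.1622 0.12  ] side [287.4 163.9] top [260.6 214.8]
exp end [0.605  0.1385 0.052 ] side [321. 186.] top [271.5 189.3]
```

Both views agree with the given heights, so the closed end is uphill, nearer the robot. My plan is to grip over the closed end with the tool along the tumbler's axis. Tilting the tool to vertical then turns the tumbler upside down. First I'll go above the rack for a wrist view.

```bash
cat >plan.py <<'E'
import numpy as np
from scipy.spatial.transform import Rotation as Ro
from bench import get_obs
def cur():
    o=get_obs();return np.array(o["position"]),Ro.from_euler("xyz",o["eef_rot"],degrees=True)
def frame(z,y):  # tool z, approx tool y
    z=np.array(z,float);z/=np.linalg.norm(z);y=np.array(y,float);y-=z*(y@z);y/=np.linalg.norm(y)
    return Ro.from_matrix(np.c_[np.cross(y,z),y,z])
def rows(p,R,n,screw=True):
    p0,R0=cur();rel=R0.inv()*R;w=rel.as_rotvec();d=R0.inv().apply(np.array(p)-p0)
    # equal screw step: d_total=V(w) v ; row shift=V(w/n) v/n
    def V(w):
        t=np.linalg.norm(w);W=np.cross(np.eye(3),w).T*1.0
        W=np.array([[0,-w[2],w[1]],[w[2],0,-w[0]],[-w[1],w[0],0]])
        return np.eye(3) if t<1e-9 else np.eye(3)+(1-np.cos(t))/t**2*W+(t-np.sin(t))/t**3*W@W
    s=V(w/n)@np.linalg.solve(V(w),d)/n
    print("row x",n,(s*100).round(2),(w/n).round(4),"total cm",(d*100).round(2),"w",w.round(4))
E
python3 - <<'E'
from plan import *
p,R=cur();rows([.48,-.15,.40],Ro.from_euler("z",50,degrees=True)*R,9)
E
```

```text
row x 9 [ 4.9  -0.44 -1.88] [ 0.     -0.0001 -0.097 ] total cm [ 38.11 -19.68 -16.9 ] w [ 0.     -0.0011 -0.8727]
```

{"op": "carry_out", "data": {"plan": [[4.9,-0.44,-1.88,0,0,-0.097],[4.9,-0.44,-1.88,0,0,-0.097],[4.9,-0.44,-1.88,0,0,-0.097],[4.9,-0.44,-1.88,0,0,-0.097],[4.9,-0.44,-1.88,0,0,-0.097],[4.9,-0.44,-1.88,0,0,-0.097],[4.9,-0.44,-1.88,0,0,-0.097],[4.9,-0.44,-1.88,0,0,-0.097]], "gripper": 8.5}}

```text
clock: 1.1
position: [0.466, -0.1954, 0.3818]
eef_rot: [-180.0, -0.0, 68.0]
force: [0.1, 0.2, -0.1]
gripper_width: 0.997
gripper_force: 0.0
```

```bash
python3 - <<'E'
from bench import *
import cv2,numpy as np
o=get_obs();print(o["clock"],o["joints"].round(1),o["position"].round(4),o["eef_rot"].round(1))
s=snapshot("wrist");cv2.imwrite("pics/w1.png",s["img"][:,:,::-1]);np.savez("w1.npz",**s);print(s["K"].round(1).tolist(),s["T"].round(4).tolist())
E
```

```text
1.1 [-22.7  11.6  18.4  96.8   0.   89.2] [ 0.466  -0.1954  0.3818] [-180.   -0.   68.]
[[308.2, 0.0, 317.2], [0.0, 308.2, 199.3], [0.0, 0.0, 1.0]] [[0.9272, -0.3563, -0.1158, 0.4951], [-0.3746, -0.8824, -0.2848, -0.1224], [-0.0007, 0.3074, -0.9516, 0.5258], [0.0, 0.0, 0.0, 1.0]]
```

View pics/w1.png

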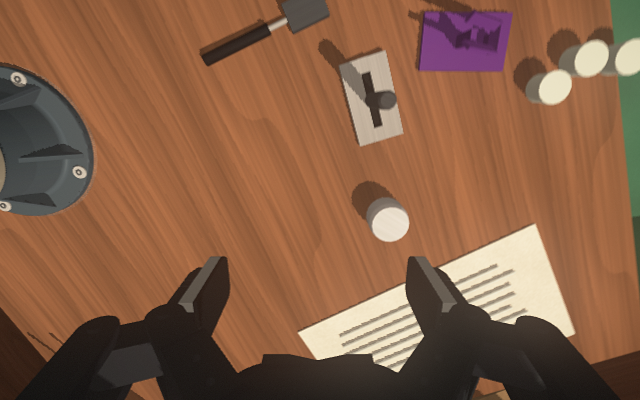

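The wrist view shows the rack at (371,97) with its post top at (387,99), the purple cradle at (465,40) and the tin at (388,220).

```bash
python3 - <<'E'
from h import *
im,K,T=load("w1.npz");hsv=cv2.cvtColor(im,cv2.COLOR_RGB2HSV);S=hsv[...,1];V=hsv[...,2]
m=((S<90)&(V>100)).astype(np.uint8);m=cv2.morphologyEx(m,cv2.MORPH_CLOSE,np.ones((5,5)))
c=big(m,(332,42,412,150));b=cv2.boxPoints(cv2.minAreaRect(c));print(cv2.contourArea(c),b.round(1).tolist())
q=np.array([onz(K,T,p,.01) for p in b]);print("rack",q.mean(0).round(4),np.linalg.norm(np.diff(q,axis=0),axis=1).round(4),[np.degrees(np.arctan2(*(q[i+1]-q[i])[1::-1])).round(1) for i in(0,1)])
d=((V<110)&(S<90)).astype(np.uint8)
hs=im[85:112,366:402];print(hs.mean(2).astype(int)[::2,::2])
c=big(d,(345,60,405,135));print(cv2.boundingRect(c))
E
```

```text
3113.0 [[337.1000061035156, 61.5], [384.8999938964844, 49.5], [406.1000061035156, 134.1999969482422], [358.29998779296875, 146.1999969482422]]
rack [ 0.5756 -0.1546  0.01  ] [0.0742 0.1339 0.0802] [np.float64(-9.0), np.float64(-93.1)]
[[ 45  47  52  57 188 180 180 181 175 178 177 176 177 169 114 118 117 118]
 [ 46  45  48  47 165 178 181 181 176 180 178 178 177 183 111 119 120 118]
 [ 46  46  46  46 129 179 181 180 174 163 158 159 161 180 120 118 119 119]
 [ 44  45  47  46  98 139 132 110 108  85  90  77  97 134 156 117 118 119]
 [ 44  50  55  53  54  51  52  54  61  74  80  82  81  73 100 116 118 120]
 [ 63  53  54  54  54  54  55  58  71  83  86  88  87  86  78 108 119 121]
 [ 53  52  53  53  54  54  59  63  85  85  84  84  85  86  84  94 115 119]
 [ 51  55  53  53  53  53  61  68  86  87  85  85  84  84  84  92 110 120]
 [ 52  53  53  54  53  53  63  70  86  84  86  86  87  86  84  99 107 118]
 [ 53  53  53  54  52  53  62  70  86  86  85  85  85  83  86 140 108 116]
 [140  57  52  54  54  54  56  70  79  86  87  85  83  81 122 182 107 111]
 [178 146  53  59  58  56  55  65  72  78  82  83  89 120 167 179 112 109]
 [177 184  47  53  55  55  69 139 125 123 124 124 144 175 177 176 158 110]
 [177 180  91  53  53  52  56 190 182 175 175 171 178 179 177 175 170 109]]
(362, 72, 34, 55)
```

```bash
python3 - <<'E'
from h import *
im,K,T=load("w1.npz");_,Kt,Tt=load("top0.npz");_,Ks,Ts=load("side0.npz")
g=im.mean(2);m=((g>74)&(g<100)).astype(np.uint8);c=big(m,(379,90,398,109));e=cv2.minEnclosingCircle(c);M=cv2.moments(c);ce=(M["m10"]/M["m00"],M["m01"]/M["m00"]);print(e,ce)
r=[ray(K,T,ce),ray(Kt,Tt,(380.3,191.8)),ray(Ks,Ts,(340.3,239.8))]
print("w-top",tri(r[0],r[1]),"w-side",tri(r[0],r[2]));print("z=.125",onz(K,T,ce,.125))
E
python3 - <<'E'
import sys;sys.path.insert(0,'.')
from plan import *
p,R=cur();rows([.47,.12,.36],Ro.from_euler("z",0,degrees=True)*R,7)
a=np.radians(-16.5);z=[np.cos(a)*np.cos(np.radians(38)),np.sin(a)*np.cos(np.radians(38)),-np.sin(np.radians(38))];Rg=frame(z,[-np.sin(a),np.cos(a),0])
P=np.array([.521,.163,.120]);rows(P-0.16*np.array(z),Rg,14)
print(Rg.as_matrix().round(2))
E
```

```text
((386.90277099609375, 100.88888549804688), 10.631274223327637) (388.10062893081755, 100.16352201257861)
w-top (array([ 0.57444742, -0.15537816,  0.12814973]), np.float64(0.000957080626943746)) w-side (array([ 0.57218185, -0.15462747,  0.13394106]), np.float64(0.002042664539340645))
z=.125 [ 0.57605953 -0.15562313  0.125     ]
row x 7 [ 4.15 -1.61  0.35] [0. 0. 0.] total cm [ 29.02 -11.24   2.47] w [0. 0. 0.]
row x 14 [ 3.43  0.34 -0.12] [-0.0532 -0.0489 -0.1096] total cm [ 33.74 -20.66  16.61] w [-0.7442 -0.6845 -1.5346]
[[-0.59  0.28  0.76]
 [ 0.17  0.96 -0.22]
 [-0.79 -0.   -0.62]]
```

```bash
python3 - <<'E'
from plan import *
p,R=cur();rows([.49,.09,.34],Ro.from_euler("z",25,degrees=True)*R,6)
E
```

```text
row x 6 [ 4.7  -0.55  0.75] [ 0.0002  0.0001 -0.0727] total cm [26.96 -8.28  4.47] w [ 0.0012  0.0009 -0.4363]
```

{"op": "carry_out", "data": {"plan": [[4.7,-0.55,0.75,0,0,-0.0727],[4.7,-0.55,0.75,0,0,-0.0727],[4.7,-0.55,0.75,0,0,-0.0727],[4.7,-0.55,0.75,0,0,-0.0727],[4.7,-0.55,0.75,0,0,-0.0727],[4.7,-0.55,0.75,0,0,-0.0727],[0,0,0,0,0,0]]}}

```text
clock: 2.02
position: [0.4896, 0.0863, 0.3358]
eef_rot: [-179.9, -0.0, 93.1]
force: [-0.1, -1.0, 0.3]
gripper_width: 0.995
gripper_force: 0.0
```

```bash
python3 - <<'E'
from bench import *
import cv2,numpy as np
o=get_obs();print(o["clock"],o["joints"].round(1),o["position"].round(4),o["eef_rot"].round(1))
s=snapshot("wrist");cv2.imwrite("pics/w2.png",s["img"][:,:,::-1]);np.savez("w2.npz",**s)
E
```

```text
2.025 [10.  10.2  9.9 89.8  0.  96.9] [0.4896 0.0863 0.3358] [-179.9   -0.    93.1]
```

View pics/w2.png

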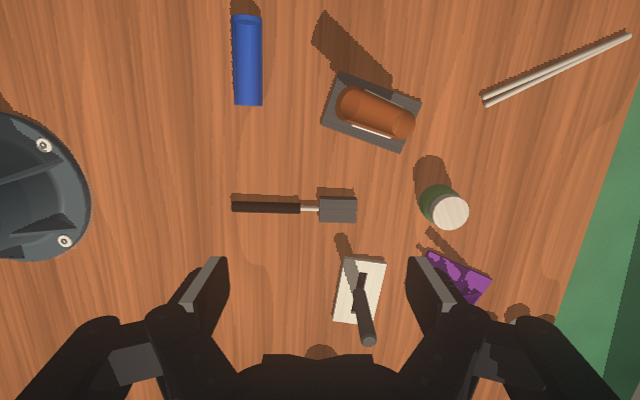

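This view shows the cradle at (371,111) with the tumbler's closed end at (352,105) and mouth at (405,125). The rack is at (360,290), with its post top at (369,340).

```bash
python3 - <<'E'
from h import *
im,K,T=load("w2.npz");_,Kt,Tt=load("top0.npz");hsv=cv2.cvtColor(im,cv2.COLOR_RGB2HSV);S=hsv[...,1].astype(int);V=hsv[...,2]
print(im[112,330],hsv[112,330],hsv[110,370],hsv[150,300],hsv[92,350],im[60,350],hsv[60,350])
m=((S<100)).astype(np.uint8);c=big(m,(315,68,425,156));b=cv2.boxPoints(cv2.minAreaRect(c));print("cradle px",cv2.contourArea(c),b.round(1).tolist())
q=np.array([onz(K,T,p,.008) for p in b]);print("cradle",q.mean(0).round(4),np.linalg.norm(np.diff(q,axis=0),axis=1).round(4),[np.degrees(np.arctan2(*(q[i+1]-q[i])[1::-1])).round(1) for i in(0,1)])
am=((S>185)&(V>90)).astype(np.uint8);am=cv2.morphologyEx(am,cv2.MORPH_OPEN,np.ones((3,3)));c=big(am,(330,80,420,145));r=cv2.minAreaRect(c);b=cv2.boxPoints(r);print("amber",cv2.contourArea(c),r,b.round(1).tolist())
ce=q.mean(0)[:2];i=int(np.argmax([np.linalg.norm(q[1]-q[0]),np.linalg.norm(q[2]-q[1])]))
d=(q[i+1]-q[i])[:2];d/=np.linalg.norm(d);d=d if d[0]>0 else -d
for ex,z in((-.043,.120),(.043,.052)):
    p=np.r_[ce+ex*d,z,1];u=K@(np.linalg.inv(T)@p)[:3];v=Kt@(np.linalg.inv(Tt)@p)[:3];print("exp",p.round(4),(u/u[2]).round(1),(v/v[2]).round(1))
c2=im[75:155,315:425].copy();cv2.imwrite("pics/w2c.png",cv2.resize(c2[:,:,::-1],None,fx=7,fy=7,interpolation=cv2.INTER_CUBIC))
g=im[325:355,350:390].mean(2);print(g.astype(int)[::2,::2])
mr=((S<90)&(V>120)).astype(np.uint8);mr=cv2.morphologyEx(mr,cv2.MORPH_CLOSE,np.ones((5,5)));c=big(mr,(325,250,392,330));b=cv2.boxPoints(cv2.minAreaRect(c));q=np.array([onz(K,T,p,.01) for p in b]);print("rack",b.round(1).tolist(),q.mean(0).round(4),np.linalg.norm(np.diff(q,axis=0),axis=1).round(4))
E
```

```text
[102  90  82] [ 12  50 102] [ 11 174 166] [ 11 148 169] [ 11 175 149] [104  67  43] [ 12 150 104]
cradle px 2098.5 [[318.6000061035156, 123.80000305175781], [339.29998779296875, 70.30000305175781], [421.8999938964844, 102.19999694824219], [401.20001220703125, 155.60000610351562]]
cradle [0.5641 0.1493 0.008 ] [0.0793 0.1289 0.0818] [np.float64(71.5), np.float64(-16.5)]Traceback (most recent call last):
  File "<stdin>", line 6, in <module>
  File "h.py", line 14, in big
    c=cv2.findContours(m,cv2.RETR_EXTERNAL,cv2.CHAIN_APPROX_NONE)[0];return max(c,key=cv2.contourArea)
                                                                            ~~~^^^^^^^^^^^^^^^^^^^^^^^
ValueError: max() iterable argument is empty
```

```bash
python3 - <<'E'
from h import *
im,K,T=load("w2.npz");_,Kt,Tt=load("top0.npz");hsv=cv2.cvtColor(im,cv2.COLOR_RGB2HSV);S=hsv[...,1].astype(int);V=hsv[...,2]
a=np.radians(-16.5);d=np.array([np.cos(a),np.sin(a)]);ce=np.array([.564,.1496])
am=((S>160)&(V>80)).astype(np.uint8);am=cv2.morphologyEx(am,cv2.MORPH_OPEN,np.ones((3,3)));c=big(am,(332,80,418,142));r=cv2.minAreaRect(c);b=cv2.boxPoints(r);print("amber",cv2.contourArea(c),b.round(1).tolist())
for ex,z in((-.043,.120),(.043,.052)):
    p=np.r_[ce+ex*d,z,1];u=K@(np.linalg.inv(T)@p)[:3];v=Kt@(np.linalg.inv(Tt)@p)[:3];print("exp",p.round(4),(u/u[2]).round(1),(v/v[2]).round(1))
g=im[325:355,350:390].mean(2);print(g.astype(int)[::2,::2])
cv2.drawContours(im,[c],-1,(0,255,0),1)
cv2.imwrite("pics/w2c.png",cv2.resize(im[65:160,310:430,::-1],None,fx=6,fy=6,interpolation=cv2.INTER_NEAREST))
E
```

```text
amber 2344.5 [[330.0, 113.80000305175781], [345.3999938964844, 81.4000015258789], [419.3999938964844, 116.5999984741211], [404.0, 149.0]]
exp [0.5228 0.1618 0.12   1.    ] [351.3 104.6   1. ] [260.7 214.7   1. ]
exp [0.6052 0.1374 0.052  1.    ] [405.2 126.1   1. ] [271.9 189.2   1. ]
[[119 124 127 123  53  57  58  59  59  60  59  56 128 119 133 130 127 121
  117 114]
 [118 125 130 124  77  57  57  59  59  60  59  56 102 121 126 129 127 121
  117 114]
 [120 124 130 123  96  58  57  59  59  58  59  58  82 122 128 128 126 121
  116 117]
 [120 123 128 122 110  56  58  58  60  58  58  57  64 124 130 128 124 120
  113 118]
 [116 124 128 123 112  55  58  56  59  61  62  57  53 124 131 128 122 120
  114 121]
 [117 123 127 123 118  52  58  64  64  67  67  70  66  98 130 126 120 118
  113 120]
 [115 125 126 122 122  66  66  66  85 102 103  84  73  91 128 125 120 120
  112 121]
 [114 123 126 122 121  84  68  98 102  98 101 105  93  92 127 124 119 118
  113 123]
 [114 125 124 121 120 110  78 101  99 102  98  99 102  98 125 124 118 115
  116 122]
 [112 126 122 120 119 119  78 101 100  97 100 100  92 120 125 122 118 115
  123 121]
 [113 122 121 118 119 123 117  92 100 100  94 103 115 128 122 119 118 113
  126 121]
 [113 123 121 117 118 123 120 119 118 122 126 121 120 127 123 119 120 113
  125 122]
 [113 123 120 117 117 122 119 115 122 120 124 118 120 125 123 118 117 113
  124 122]
 [113 124 122 118 118 121 118 114 123 119 124 118 120 124 121 116 117 114
  122 122]
 [110 119 119 114 117 119 116 111 119 115 121 115 121 123 121 116 115 118
  121 121]]
```

View pics/w2c.png

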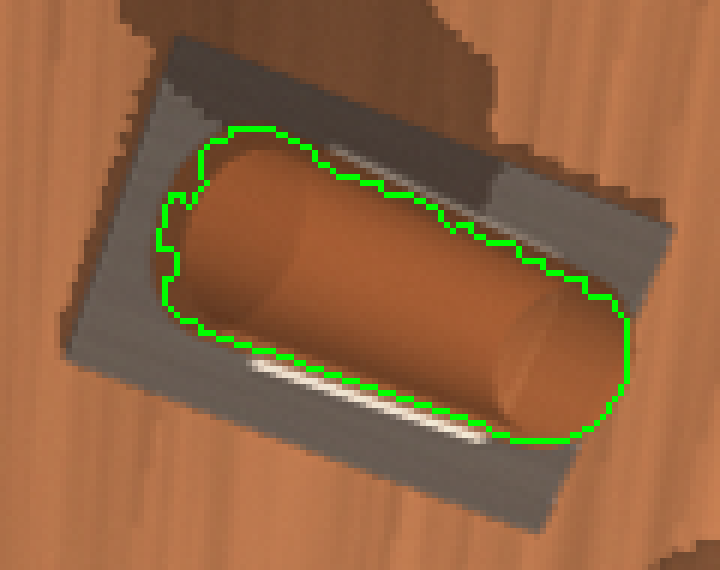

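```bash
python3 - <<'E'
from h import *
from plan import *
_,K,T=load("w2.npz");im,K1,T1=load("w1.npz");_,Kt,Tt=load("top0.npz")
print(onz(K,T,(369.3,341.5),.125),tri(ray(K,T,(369.3,341.5)),ray(Kt,Tt,(380.3,191.8))),tri(ray(K,T,(369.3,341.5)),ray(K1,T1,(388.1,100.2))))
print(tri(ray(K,T,(351,104.5)),ray(Kt,Tt,(260.5,215.5))))
a=np.radians(-16.5);e=np.radians(38);z=np.array([np.cos(a)*np.cos(e),np.sin(a)*np.cos(e),-np.sin(e)]);Rg=frame(z,[-np.sin(a),np.cos(a),0])
print(Rg.as_euler("xyz",degrees=True))
rows(np.array([.5228,.1618,.120])-.09*z,Rg,8)
E
```

```text
[ 0.57597051 -0.15747365  0.125     ] (array([ 0.57456232, -0.15550481,  0.12706724]), np.float64(0.0008546775984738356)) (array([ 0.57550482, -0.1554861 ,  0.12719923]), np.float64(9.483263926363803e-05))
(array([0.52180409, 0.16229331, 0.11757323]), np.float64(0.0009602830658831908))
[180.   52.  163.5]
row x 8 [ 2.06 -0.08  1.4 ] [-0.0697 -0.0984 -0.1426] total cm [ 9.88 -2.99 16.08] w [-0.5576 -0.7875 -1.1406]
```

{"op": "carry_out", "data": {"plan": [[1.65,-0.07,1.12,-0.056,-0.079,-0.114],[1.65,-0.07,1.12,-0.056,-0.079,-0.114],[1.65,-0.07,1.12,-0.056,-0.079,-0.114],[1.65,-0.07,1.12,-0.056,-0.079,-0.114],[1.65,-0.07,1.12,-0.056,-0.079,-0.114],[1.65,-0.07,1.12,-0.056,-0.079,-0.114],[1.65,-0.07,1.12,-0.056,-0.079,-0.114],[0,0,0,0,0,0]]}}

```text
clock: 3.08
position: [0.463, 0.1671, 0.2306]
eef_rot: [171.5, 36.8, 137.5]
force: [0.4, -0.5, 0.3]
gripper_width: 0.996
gripper_force: 0.0
```

```bash
cat >g.py <<'E'
from plan import *
a=np.radians(-16.5);e=np.radians(38);z=np.array([np.cos(a)*np.cos(e),np.sin(a)*np.cos(e),-np.sin(e)]);Rg=frame(z,[-np.sin(a),np.cos(a),0])
P=np.array([.5225,.1620,.1195])
E
python3 - <<'E'
from g import *
o=get_obs();print(o["joints"].round(1),o["clock"],o["position"])
rows(P-.06*z,Rg,6)
E
```

```text
[ 40.7  -0.7 -28.1  47.2 -34.8  75.4] 3.075 [0.46300378 0.16705767 0.23064771]
row x 6 [0.76 0.13 1.  ] [-0.0285 -0.0391 -0.057 ] total cm [4.06 0.63 6.39] w [-0.171  -0.2346 -0.3421]
```

{"op": "carry_out", "data": {"plan": [[0.76,0.13,1.0,-0.0285,-0.0391,-0.057],[0.76,0.13,1.0,-0.0285,-0.0391,-0.057],[0.76,0.13,1.0,-0.0285,-0.0391,-0.057],[0.76,0.13,1.0,-0.0285,-0.0391,-0.057],[0.76,0.13,1.0,-0.0285,-0.0391,-0.057],[0.76,0.13,1.0,-0.0285,-0.0391,-0.057],[0,0,0,0,0,0]]}}

```text
clock: 3.95
position: [0.4799, 0.1762, 0.1583]
eef_rot: [179.7, 52.0, 163.0]
force: [-1.2, -0.3, 0.1]
gripper_width: 0.99
gripper_force: 0.0
```

```bash
python3 - <<'E'
from g import *
from bench import snapshot
from h import *
o=get_obs();print(o["joints"].round(1),o["clock"],o["position"],o["eef_rot"])
rows(P-.02*z,Rg,3);rows(P+.036*z,Rg,7)
s=snapshot("wrist");im=s["img"];np.savez("w3.npz",**s)
q=s["K"]@(np.linalg.inv(s["T"])@np.r_[P,1])[:3];print(q/q[2])
cv2.imwrite("pics/w3.png",im[:,:,::-1])
E
```

```text
[ 44.7   1.8 -51.4   5.2 -43.7  48.5] 3.95 [0.4798525  0.17617009 0.15830925] [179.65193982  52.02734179 163.02269206]
row x 3 [ 0.1  -0.05  1.31] [-0.0002  0.0002 -0.0017] total cm [ 0.29 -0.15  3.93] w [-0.0005  0.0005 -0.0051]
row x 7 [ 0.04 -0.02  1.36] [-0.0001  0.0001 -0.0007] total cm [ 0.3  -0.14  9.53] w [-0.0005  0.0005 -0.0051]
[315.49803544 212.1535976    1.        ]
```

View pics/w3.png

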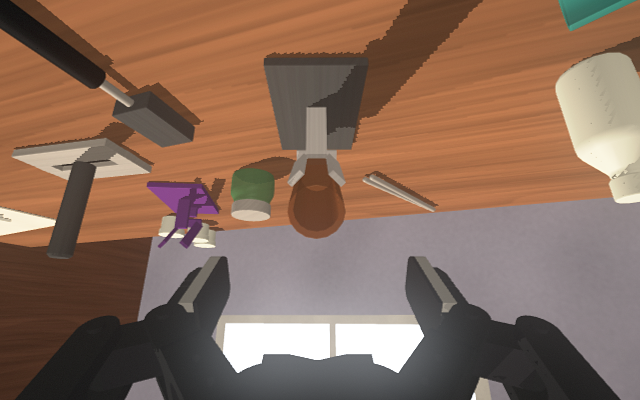

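The wrist view (upside down) shows the closed end at (316,210), centred between the fingers and within 2 px of the predicted (315,212). I'll advance along the axis and grip.

{"op": "carry_out", "data": {"plan": [[0.3,-0.14,1.36,0,0,0],[0,0,1.36,0,0,0],[0,0,1.36,0,0,0],[0,0,1.36,0,0,0],[0,0,1.36,0,0,0],[0,0,1.36,0,0,0],[0,0,1.36,0,0,0],[0,0,0,0,0,0]]}}

```text
clock: 5.0
position: [0.551, 0.1552, 0.0984]
eef_rot: [179.5, 52.1, 162.9]
force: [-1.2, -0.6, -0.4]
gripper_width: 0.997
gripper_force: 0.0
```

```bash
python3 - <<'E'
from g import *
o=get_obs();print(o["joints"].round(1),o["clock"],o["position"],o["eef_rot"],o["force"]);rows(P+.036*z,Rg,1)
E
```

```text
[ 35.1  13.1 -54.7 -16.5 -38.1  38.1] 5.0 [0.55095261 0.15523    0.09844832] [179.46773022  52.11409235 162.89913211] [-1.24936319 -0.62626738 -0.43719707]
row x 1 [ 0.14 -0.16  0.  ] [ 0.001   0.002  -0.0064] total cm [ 0.14 -0.16  0.  ] w [ 0.001   0.002  -0.0064]
```

{"op": "carry_out", "data": {"plan": [[0.14,-0.16,0,0,0,0],[0,0,0,0,0,0]]}}

```text
clock: 5.25
position: [0.548, 0.154, 0.0973]
eef_rot: [179.6, 52.1, 163.2]
force: [0.3, -0.2, -0.4]
gripper_width: 0.993
gripper_force: 0.0
```

{"op": "carry_out", "data": {"plan": [[0,0,0,0,0,0],[0,0,0,0,0,0],[0,0,0,0,0,0],[0,0,0,0,0,0],[0,0,0,0,0,0],[0,0,0,0,0,0]], "gripper": 2.5}}

```text
clock: 6.0
position: [0.5482, 0.1547, 0.0975]
eef_rot: [179.5, 52.2, 163.2]
force: [-6.7, 4.6, 6.7]
gripper_width: 0.456
gripper_force: 58.9
```

{"op": "carry_out", "data": {"plan": [[-0.8,0,0,0,0,0],[-1.5,0,0,0,0,0],[-2.0,0,-0.5,0,0,0],[-2.5,0,-1.9,0,0,0],[-2.8,0,-2.2,0,0,0],[-2.8,0,-2.2,0,0,0],[0,0,0,0,0,0]]}}

```text
clock: 6.88
position: [0.5709, 0.1477, 0.2408]
eef_rot: [179.2, 52.4, 162.8]
force: [-0.0, -0.3, -1.3]
gripper_width: 0.46
gripper_force: 60.4
```

```bash
python3 - <<'E'
from g import *
o=get_obs();print(o["joints"].round(1),o["clock"],o["position"],o["eef_rot"],o["force"])
p,R=cur();zz=R.apply([0,0,1]);yy=R.apply([0,1,0]);print(zz,yy)
w=np.cross(zz,[0,0,-1]);w*=np.arccos(-zz[2])/np.linalg.norm(w);Rd=Ro.from_rotvec(w)*R
print(Rd.as_euler("xyz",degrees=True));rows([.52,.06,.30],Rd,8)
E
```

```text
[ 32.5  -1.1 -40.8   9.7 -36.5  35.4] 6.875 [0.57086512 0.14766695 0.2407814 ] [179.206617    52.39389018 162.84620543] [-0.01460905 -0.34971226 -1.2848182 ]
[ 0.76099501 -0.22040365 -0.61017114] [0.28442758 0.95866029 0.00844967]
[180.           0.         163.23655045]
row x 8 [-0.11 -1.23 -0.82] [0.0012 0.1143 0.    ] total cm [-3.3  -9.8  -5.55] w [0.0098 0.9145 0.    ]
```

{"op": "carry_out", "data": {"plan": [[-0.11,-1.23,-0.82,0.0012,0.1143,0],[-0.11,-1.23,-0.82,0.0012,0.1143,0],[-0.11,-1.23,-0.82,0.0012,0.1143,0],[-0.11,-1.23,-0.82,0.0012,0.1143,0],[-0.11,-1.23,-0.82,0.0012,0.1143,0],[-0.11,-1.23,-0.82,0.0012,0.1143,0],[-0.11,-1.23,-0.82,0.0012,0.1143,0],[-0.11,-1.23,-0.82,0.0012,0.1143,0]]}}

```text
clock: 7.88
position: [0.5186, 0.0589, 0.2957]
eef_rot: [-179.7, -0.5, 163.2]
force: [0.7, 0.2, -1.4]
gripper_width: 0.458
gripper_force: 60.4
```

```bash
cat >v.py <<'E'
from plan import *
def vert():
    p,R=cur();zz=R.apply([0,0,1]);w=np.cross(zz,[0,0,-1]);n=np.linalg.norm(w)
    return R if n<1e-6 else Ro.from_rotvec(w/n*np.arctan2(n,-zz[2]))*R
E
python3 - <<'E'
from v import *
o=get_obs();print(o["joints"].round(1),o["clock"],o["position"],o["eef_rot"],o["force"])
rows([.5755,-.1555,.29],vert(),5)
E
```

```text
[ 6.5 13.1  7.8 85.3 -0.1 23.3] 7.875 [0.51860015 0.05891193 0.2957153 ] [-179.73371427   -0.47747014  163.24288988] [ 0.65886094  0.15156908 -1.3896609 ]
row x 5 [-2.33 -3.78  0.11] [-0.0009 -0.0017  0.    ] total cm [-11.63 -18.89   0.56] w [-0.0046 -0.0083  0.    ]
```

{"op": "carry_out", "data": {"plan": [[-2.33,-3.78,0.11,-0.0009,-0.0017,0],[-2.33,-3.78,0.11,-0.0009,-0.0017,0],[-2.33,-3.78,0.11,-0.0009,-0.0017,0],[-2.33,-3.78,0.11,-0.0009,-0.0017,0],[-2.33,-3.78,0.11,-0.0009,-0.0017,0],[0,0,0,0,0,0],[0,0,0,0,0,0]]}}

```text
clock: 8.75
position: [0.5756, -0.1552, 0.2898]
eef_rot: [-180.0, 0.1, 163.2]
force: [0.1, -0.0, -1.2]
gripper_width: 0.458
gripper_force: 60.6
```

```bash
python3 - <<'E'
from v import *
from h import *
from bench import snapshot
o=get_obs();print(o["joints"].round(1),o["clock"],o["position"],o["eef_rot"],o["force"])
rows([.5755,-.1555,.21],vert(),5)
B=[]
for n,c in(("side",(440,300)),("wrist",None),("top",(380,200))):
    s=snapshot(n);np.savez(n+"4.npz",**s)
    im=s["img"]
    u=s["K"]@(np.linalg.inv(s["T"])@np.r_[.5755,-.1555,.17,1])[:3];u=(u/u[2])[:2].astype(int);print(n,u)
    if n!="wrist":
        x,y=max(u[0]-65,0),max(u[1]-65,0);im=cv2.resize(im[y:y+130,x:x+130],(390,390),interpolation=cv2.INTER_CUBIC);print(x,y)
        B.append(im)
    else: cv2.imwrite("pics/w4.png",im[:,:,::-1])
cv2.imwrite("pics/st4.png",np.hstack(B)[:,:,::-1])
E
```

```text
[-15.1  20.2  17.1  86.7  -0.    1.7] 8.75 [ 0.5755602  -0.15517179  0.28983381] [-1.79988883e+02  1.37378754e-01  1.63223034e+02] [ 0.12806354 -0.02190102 -1.22172595]
row x 5 [ 0.   -0.01  1.6 ] [-0.      0.0005  0.    ] total cm [ 0.02 -0.03  7.98] w [-0.0002  0.0024  0.    ]
side [343 225]
278 160
wrist [316 192]
top [382 187]
317 122
```

View pics/st4.png

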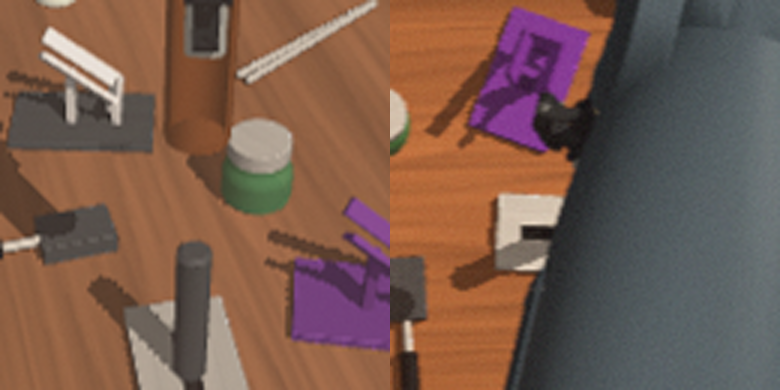

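```bash
python3 - <<'E'
from h import *
im,K,T=load("side4.npz");hsv=cv2.cvtColor(im,cv2.COLOR_RGB2HSV);S=hsv[...,1].astype(int);V=hsv[...,2]
def pj(p):
    u=K@(np.linalg.inv(T)@np.r_[p,1])[:3];return (u/u[2])[:2].round(2)
for z in(.217,.25): print("axis proj",z,pj([.5755,-.1552,z]))
g=cv2.cvtColor(im,cv2.COLOR_RGB2GRAY).astype(float)
for r in(184,188,192,196,199): # edges by largest gradient in saturation
    s=cv2.GaussianBlur(S.astype(np.float32),(1,5),0)[r];gr=np.gradient(s);
    w=gr[325:363];print(r,"L",325+int(np.argmax(w[:20])),"R",343+int(np.argmin(gr[343:363])),S[r,326:362].tolist())
for r in range(240,262,3):print(r,g[r,330:358].astype(int).tolist())
print("col343",[(r,int(g[r,343]),int(S[r,343])) for r in range(198,214)],[(r,int(g[r,342])) for r in range(236,252)])
print("post proj",pj([.5755,-.1555,.125]),pj([.5755,-.1555,.11]))
E
```

```text
axis proj 0.217 [344.55 205.26]
axis proj 0.25 [345.19 190.18]
184 L 335 R 356 [136, 137, 137, 136, 136, 138, 137, 139, 141, 153, 156, 159, 162, 159, 159, 162, 162, 160, 157, 159, 158, 156, 155, 153, 154, 155, 144, 151, 157, 162, 124, 36, 37, 38, 41, 49]
188 L 334 R 359 [136, 136, 137, 137, 137, 137, 139, 142, 148, 156, 156, 158, 159, 159, 161, 160, 161, 159, 158, 159, 159, 156, 155, 156, 153, 148, 151, 145, 159, 157, 137, 136, 138, 141, 130, 140]
192 L 329 R 355 [27, 27, 19, 87, 133, 136, 138, 136, 143, 155, 157, 160, 162, 159, 161, 161, 158, 157, 158, 159, 161, 158, 154, 151, 149, 150, 147, 149, 158, 155, 136, 132, 136, 137, 136, 137]
196 L 329 R 355 [32, 29, 24, 101, 135, 136, 141, 143, 141, 158, 159, 157, 158, 163, 159, 159, 160, 160, 157, 163, 157, 154, 160, 150, 151, 152, 151, 156, 159, 147, 136, 138, 135, 136, 135, 136]
199 L 329 R 355 [36, 30, 22, 110, 137, 137, 138, 138, 147, 155, 158, 161, 161, 156, 158, 159, 156, 159, 157, 159, 155, 159, 156, 149, 148, 149, 149, 156, 160, 144, 136, 139, 145, 138, 118, 110]
240 [110, 107, 110, 112, 113, 113, 113, 114, 102, 108, 106, 98, 97,
[... 787 characters left out ...]
0, 73, 74, 76, 79, 80, 78, 70, 120, 129, 138, 127, 115, 112, 114, 113, 116, 115]
261 [138, 141, 158, 167, 167, 172, 96, 51, 60, 66, 70, 73, 76, 76, 78, 78, 76, 87, 154, 165, 165, 166, 134, 116, 115, 111, 110, 112]
col343 [(198, 88, 155), (199, 87, 159), (200, 90, 153), (201, 89, 161), (202, 89, 159), (203, 90, 158), (204, 90, 159), (205, 90, 157), (206, 89, 158), (207, 90, 155), (208, 90, 158), (209, 88, 158), (210, 86, 160), (211, 81, 151), (212, 72, 130), (213, 70, 118)] [(236, 111), (237, 112), (238, 113), (239, 112), (240, 97), (241, 80), (242, 80), (243, 81), (244, 80), (245, 81), (246, 88), (247, 93), (248, 88), (249, 75), (250, 72), (251, 71)]
post proj [343.   242.94] [342.76 248.51]
```

Tumbler is vertical and, in the side view, lines up with the post to within about 1–2 mm (post axis ≈342 px, tumbler ≈345 px, perspective accounted for). I'll lower it to just above the post and re-check.

{"op": "carry_out", "data": {"plan": [[0.05,0.13,1.6,0,0.0024,0],[0,0,1.6,0,0,0],[0,0,1.6,0,0,0],[0,0,1.6,0,0,0],[0,0,1.4,0,0,0],[0,0,0,0,0,0]]}}

```text
clock: 9.65
position: [0.5753, -0.1531, 0.212]
eef_rot: [-180.0, -0.0, 163.3]
force: [0.8, 0.8, -0.5]
gripper_width: 0.458
gripper_force: 60.6
```

```bash
python3 - <<'E'
from v import *
from h import *
from bench import snapshot
o=get_obs();print(o["clock"],o["position"],o["eef_rot"],o["force"]);rows([.575,-.1565,.2],vert(),1)
s=snapshot("side");im,K,T=s["img"],s["K"],s["T"];np.savez("side5.npz",**s)
x,y,zt=o["position"]
def pj(p):
    u=K@(np.linalg.inv(T)@np.r_[p,1])[:3];return (u/u[2])[:2].round(2)
print(pj([x,y,zt-.073]),pj([x,y,zt-.05]),pj([x,y,.11]))
S=cv2.cvtColor(im,cv2.COLOR_RGB2HSV)[...,1];g=im.mean(2)
for r in(218,224,230,236):print(r,S[r,325:365].tolist())
for r in(252,256):print(r,g[r,330:358].astype(int).tolist())
print([(r,im[r,343].tolist()) for r in range(236,256)])
E
```

```text
9.65 [ 0.57528492 -0.15307952  0.21203476] [-1.79980461e+02 -9.33565205e-04  1.63308726e+02] [ 0.79886501  0.83149102 -0.48924064]
row x 1 [-0.07 -0.34  1.2 ] [-0.0003 -0.      0.    ] total cm [-0.07 -0.34  1.2 ] w [-0.0003 -0.      0.    ]
[342.75 236.76] [343.12 227.72] [342.29 247.67]
218 [138, 137, 135, 135, 136, 137, 138, 143, 144, 156, 157, 158, 158, 164, 161, 159, 161, 159, 155, 158, 156, 155, 158, 151, 151, 150, 150, 148, 111, 77, 83, 86, 85, 85, 89, 89, 90, 90, 87, 86]
224 [136, 138, 136, 137, 136, 138, 136, 140, 151, 155, 158, 161, 163, 159, 159, 162, 160, 158, 161, 156, 155, 155, 151, 152, 149, 146, 153, 145, 87, 76, 77, 77, 80, 82, 79, 82, 80, 86, 86, 88]
230 [137, 138, 139, 136, 137, 139, 140, 136, 149, 158, 158, 163, 161, 159, 157, 156, 159, 158, 154, 158, 153, 151, 148, 149, 150, 148, 159, 150, 139, 137, 140, 138, 128, 110, 78, 81, 84, 85, 84, 82]
236 [136, 139, 137, 137, 136, 136, 140, 140, 154, 146, 150, 152, 157, 155, 157, 155, 159, 160, 156, 158, 159, 161, 160, 159, 160, 160, 158, 138, 132, 134, 136, 136, 135, 138, 138, 137, 138, 139, 137, 135]
252 [110, 110, 107, 109, 109, 109, 76, 55, 56, 62, 67, 69, 71, 75, 77, 78, 78, 74, 95, 108, 107, 106, 107, 109, 110, 110, 109, 114]
256 [110, 110, 109, 108, 109, 110, 79, 55, 58, 63, 67, 71, 72, 75, 76, 78, 78, 73, 108, 112, 110, 108, 108, 107, 109, 109, 110, 108]
[(236, [132, 80, 51]), (237, [131, 79, 49]), (238, [131, 79, 49]), (239, [131, 80, 50]), (240, [125, 77, 48]), (241, [124, 77, 48]), (242, [127, 76, 45]), (243, [110, 78, 60]), (244, [81, 77, 74]), (245, [86, 81, 75]), (246, [95, 89, 84]), (247, [106, 99, 95]), (248, [90, 84, 79]), (249, [73, 67, 62]), (250, [79, 74, 68]), (251, [80, 74, 70]), (252, [81, 75, 71]), (253, [81, 74, 70]), (254, [82, 75, 71]), (255, [81, 74, 70])]
```

{"op": "carry_out", "data": {"plan": [[-0.1,-0.33,0,0,0,0],[0,0,0,0,0,0]]}}

```text
clock: 9.95
position: [0.5761, -0.1575, 0.2135]
eef_rot: [-180.0, 0.2, 163.2]
force: [-0.7, -0.1, -1.7]
gripper_width: 0.461
gripper_force: 60.6
```

```bash
python3 - <<'E'
from v import *
from h import *
from bench import snapshot
o=get_obs();print(o["clock"],o["position"],o["eef_rot"],o["force"])
s=snapshot("wrist");im,K,T=s["img"],s["K"],s["T"];np.savez("w6.npz",**s)
x,y,zt=o["position"]
def pj(p):
    u=K@(np.linalg.inv(T)@np.r_[p,1])[:3];return (u/u[2])[:2].round(1)
for z in(.17,.14,.125,.10,.06,.02):print(z,pj([x,y,z]))
cv2.imwrite("pics/w6.png",cv2.resize(im[20:300,180:460,::-1],None,fx=2,fy=2))
E
```

```text
9.95 [ 0.57614012 -0.15754882  0.21349266] [-1.79981008e+02  1.55069528e-01  1.63248540e+02] [-0.66599498 -0.08967406 -1.74693384]
0.17 [317.6 226.2]
0.14 [317.6 210.5]
0.125 [317.6 204. ]
0.1 [317.6 194.7]
0.06 [317.5 182.8]
0.02 [317.5 173.6]
```

View pics/w6.png

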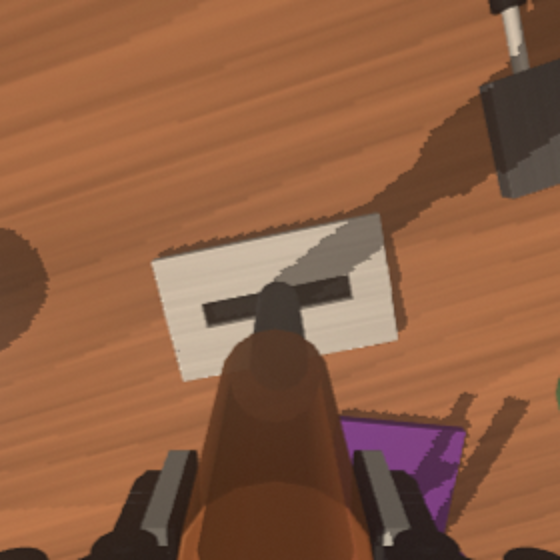

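The wrist view shows the tumbler (axis ≈(277), rim near y=340) directly over the post (axis ≈279, seen through the glass), about 1–1.5 mm off along tool +y. I'll correct that and lower gently.

{"op": "carry_out", "data": {"plan": [[0.05,0.12,0.4,0,0,0],[0,0,0.5,0,0,0],[0,0,0.5,0,0,0],[0,0,0.5,0,0,0],[0,0,0.5,0,0,0],[0,0,0.5,0,0,0]]}}

```text
clock: 10.75
position: [0.5757, -0.1559, 0.1835]
eef_rot: [-180.0, 0.1, 163.3]
force: [-0.1, 0.3, -1.5]
gripper_width: 0.457
gripper_force: 60.6
```

{"op": "carry_out", "data": {"plan": [[0,0,0.8,0,0,0],[0,0,0.9,0,0,0],[0,0,0.9,0,0,0],[0,0,0.9,0,0,0],[0,0,0.9,0,0,0],[0,0,0.9,0,0,0],[0,0,0.9,0,0,0],[0,0,0.5,0,0,0]]}}

```text
clock: 11.75
position: [0.5756, -0.1559, 0.1162]
eef_rot: [-180.0, 0.1, 163.3]
force: [0.2, -0.1, -1.6]
gripper_width: 0.459
gripper_force: 60.6
```

{"op": "carry_out", "data": {"plan": [[0,0,0.4,0,0,0],[0,0,0.4,0,0,0],[0,0,0.3,0,0,0],[0,0,0.2,0,0,0],[0,0,0.1,0,0,0],[0,0,0,0,0,0]]}}

```text
clock: 12.5
position: [0.5759, -0.156, 0.1029]
eef_rot: [-180.0, 0.1, 163.3]
force: [-0.0, -0.4, -1.1]
gripper_width: 0.463
gripper_force: 60.6
```

Now creep down in 1–1.5 mm steps and watch the force.

{"op": "carry_out", "data": {"plan": [[0,0,0.15,0,0,0],[0,0,0.15,0,0,0],[0,0,0.1,0,0,0],[0,0,0,0,0,0]]}}

```text
clock: 13.0
position: [0.5758, -0.156, 0.0988]
eef_rot: [-180.0, 0.1, 163.3]
force: [0.5, 0.4, -0.4]
gripper_width: 0.462
gripper_force: 60.6
```

{"op": "carry_out", "data": {"plan": [[0,0,0.1,0,0,0],[0,0,0.1,0,0,0],[0,0,0,0,0,0]]}}

```text
clock: 13.38
position: [0.5758, -0.156, 0.0968]
eef_rot: [-180.0, 0.1, 163.3]
force: [-0.2, 0.3, -1.6]
gripper_width: 0.462
gripper_force: 60.6
```

{"op": "carry_out", "data": {"plan": [[0,0,0.1,0,0,0],[0,0,0.1,0,0,0],[0,0,0,0,0,0]]}}

```text
clock: 13.75
position: [0.5758, -0.156, 0.0948]
eef_rot: [-180.0, 0.1, 163.3]
force: [-0.7, -0.7, -1.3]
gripper_width: 0.46
gripper_force: 60.6
```

{"op": "carry_out", "data": {"plan": [[0,0,0.1,0,0,0],[0,0,0,0,0,0]]}}

```text
clock: 14.0
position: [0.5758, -0.156, 0.0938]
eef_rot: [-180.0, 0.1, 163.3]
force: [0.5, -0.0, -1.5]
gripper_width: 0.452
gripper_force: 60.6
```

{"op": "carry_out", "data": {"plan": [[0,0,0.1,0,0,0],[0,0,0,0,0,0]]}}

```text
clock: 14.25
position: [0.5758, -0.156, 0.0928]
eef_rot: [-180.0, 0.1, 163.3]
force: [0.1, -0.1, -2.3]
gripper_width: 0.458
gripper_force: 60.6
```

{"op": "carry_out", "data": {"plan": [[0,0,0.1,0,0,0],[0,0,0,0,0,0]]}}

```text
clock: 14.5
position: [0.5758, -0.156, 0.0918]
eef_rot: [-180.0, 0.1, 163.3]
force: [-0.6, 0.1, -2.1]
gripper_width: 0.463
gripper_force: 60.6
```

{"op": "carry_out", "data": {"plan": [[0,0,0.1,0,0,0],[0,0,0,0,0,0]]}}

```text
clock: 14.75
position: [0.576, -0.156, 0.0916]
eef_rot: [-180.0, 0.1, 163.3]
force: [-1.9, 0.2, 5.4]
gripper_width: 0.463
gripper_force: 61.2
```

Contact: the upward force has risen to about 7 N with the TCP at 0.0916, which is where I expected it to seat. I'll hold there briefly, check the rim height in the side view, then release.

{"op": "carry_out", "data": {"plan": [[0,0,0,0,0,0],[0,0,0,0,0,0]]}}

```text
clock: 15.0
position: [0.576, -0.156, 0.0916]
eef_rot: [-180.0, 0.1, 163.3]
force: [-3.0, 0.3, 5.0]
gripper_width: 0.464
gripper_force: 61.2
```

```bash
python3 - <<'E'
from h import *
from bench import snapshot,get_obs
o=get_obs();print(o["force"])
s=snapshot("side");im,K,T=s["img"],s["K"],s["T"]
def pj(p):
    u=K@(np.linalg.inv(T)@np.r_[p,1])[:3];return (u/u[2])[:2].round(1)
c=np.array([.5757,-.156,0]);d=T[:3,3]-c;d[2]=0;d/=np.linalg.norm(d)
for z in(.014,.02,.026):print(z,"near rim",pj(c+.02*d+[0,0,z]))
u=int(pj(c+.02*d+[0,0,.02])[0]);S=cv2.cvtColor(im,cv2.COLOR_RGB2HSV)[...,1];print(u,[(r,int(S[r,u])) for r in range(278,304)])
E
```

```text
[-2.97049361  0.26943627  4.95846151]
0.014 near rim [341.2 288.9]
0.02 near rim [341.3 287. ]
0.026 near rim [341.4 285.1]
341 [(278, 155), (279, 153), (280, 155), (281, 153), (282, 153), (283, 153), (284, 153), (285, 155), (286, 149), (287, 95), (288, 59), (289, 60), (290, 66), (291, 64), (292, 71), (293, 66), (294, 54), (295, 47), (296, 42), (297, 44), (298, 43), (299, 39), (300, 40), (301, 40), (302, 39), (303, 40)]
```

The near rim edge is at row 287, which puts it 20 mm up as specified, so the tumbler is seated. Releasing now.

{"op": "carry_out", "data": {"plan": [[0,0,0,0,0,0],[0,0,0,0,0,0],[0,0,0,0,0,0],[0,0,0,0,0,0],[0,0,0,0,0,0],[0,0,0,0,0,0]], "gripper": 8.5}}

```text
clock: 15.8
position: [0.5759, -0.156, 0.0908]
eef_rot: [-180.0, 0.1, 163.3]
force: [0.6, 0.2, 0.2]
gripper_width: 0.995
gripper_force: 0.0
```

{"op": "carry_out", "data": {"plan": [[0,0,-1,0,0,0],[0,0,-2,0,0,0],[0,0,-3,0,0,0],[0,0,-4,0,0,0],[0,0,-4,0,0,0],[0,0,-4,0,0,0],[0,0,0,0,0,0],[0,0,0,0,0,0]]}}

```text
clock: 16.8
position: [0.5755, -0.1558, 0.2708]
eef_rot: [-180.0, 0.1, 163.3]
force: [0.4, -1.3, -0.3]
gripper_width: 0.996
gripper_force: 0.0
```

```bash
python3 - <<'E'
from h import *
from bench import snapshot,get_obs
o=get_obs();print(o["clock"],o["position"],o["force"])
s=snapshot("side");im=s["img"];S=cv2.cvtColor(im,cv2.COLOR_RGB2HSV)[...,1]
print([(r,int(S[r,341])) for r in range(282,292)])
for r in(245,255,265,275):print(r,S[r,325:362].tolist())
E
```

```text
16.8 [ 0.57547336 -0.1558246   0.27084196] [ 0.44302143 -1.29153487 -0.30076867]
[(282, 154), (283, 156), (284, 155), (285, 156), (286, 145), (287, 88), (288, 62), (289, 67), (290, 67), (291, 64)]
245 [136, 138, 138, 138, 138, 137, 137, 139, 147, 155, 157, 162, 156, 159, 160, 156, 156, 160, 157, 158, 161, 157, 158, 158, 157, 139, 158, 153, 137, 135, 137, 137, 136, 135, 135, 138, 137]
255 [136, 138, 137, 138, 137, 136, 138, 141, 154, 152, 161, 151, 154, 151, 153, 149, 152, 156, 158, 158, 157, 157, 160, 154, 149, 154, 160, 139, 135, 137, 136, 135, 137, 138, 138, 138, 137]
265 [43, 43, 41, 42, 46, 40, 59, 113, 148, 155, 158, 150, 148, 154, 153, 147, 153, 155, 155, 156, 157, 159, 155, 146, 146, 156, 92, 37, 72, 132, 140, 137, 138, 136, 136, 138, 135]
275 [42, 40, 42, 45, 44, 37, 69, 122, 152, 151, 141, 149, 147, 152, 152, 153, 155, 155, 155, 154, 157, 157, 152, 146, 150, 127, 44, 39, 41, 39, 37, 75, 132, 140, 136, 138, 135]
```

The tumbler stands upright on the post, with the rim still at row 287 after release, and the gripper is clear. Handing in.

```bash
python3 -c "
from bench import finish_job
print(finish_job())"
```

```text
the job is handed in; nothing more can be done
None
```

The amber tumbler is upside down on the rack's post, let go only after it rested there held, its rim about 20 mm above the rack's underside by the side camera; the job is handed in at 16.8 s, but no verdict was returned.

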